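# Ready the kitchen scale: three keys in order

### The job

Get the kitchen scale ready for weighing: press its large round key to wake it, then the small square key to change the unit, then the long bar key to set it to zero. Press them one at a time, each all the way down, let each come right up before the next, and do not press the cross-shaped key.

Things in the scene. Friction and masses are not known exactly. Their poses are not given: they have to be found in the camera images.
- round_key_top (a point): Large round key, 34 mm across; wakes the scale: a slim black slab fixed on the worktop, 250 wide, 220 deep, 22 mm high, steel platter (27 mm high) at the back. Its four keys, all white plastic, stand in one row along its front edge, 58 mm between centres, in an order that varies. Point: middle of its top face, 30 mm above the worktop when up; z up, y along the row.
- square_key_top (a point): Small square key in the same row, 21 x 21 mm; changes the unit. Each of the four keys stands 8 mm proud of the black strip and sinks straight down, 5 mm at most, on a spring (about 4 N at the bottom) that lifts it when let go; the point moves with it. Point: middle of its top face, 30 mm above the worktop when up; z up, y along the row.
- bar_key_top (a point): Long bar-shaped key in the same row, 44 mm along the row and 15 mm across it; sets the scale to zero. Sprung like the others. Beyond the keys wall cabinets overhang the worktop, 0.44 m up, from about 0.6 m ahead of the robot base: keep the wrist out of there. Point: middle of its top face, 30 mm above the worktop when up; z up, y along the row.
- cross_key_top (a point): Cross-shaped key in the same row, 34 mm over its arms, which are 12 mm wide; wipes the memory and is not to be pressed. Sprung like the others. Point: middle of its top face, 30 mm above the worktop when up; z up, y along the row.

How it is judged:
On the way, in this order (a step that is already met when the one before it is completed fails the run):
1. the large round key is pressed down (3.5 mm or more) while the other keys are up (distance of round_key_top from where it was at the start of the episode above 0.0035 m and distance of each of square_key_top, bar_key_top, cross_key_top from where it was at the start of the episode below 0.0015 m), for 0.05 s.
2. the small square key is pressed down (3.5 mm or more) while the other keys are up (distance of square_key_top from where it was at the start of the episode above 0.0035 m and distance of each of round_key_top, bar_key_top, cross_key_top from where it was at the start of the episode below 0.0015 m), for 0.05 s.
3. the long bar key is pressed down (3.5 mm or more) while the other keys are up (distance of bar_key_top from where it was at the start of the episode above 0.0035 m and distance of each of round_key_top, square_key_top, cross_key_top from where it was at the start of the episode below 0.0015 m), for 0.05 s.
At the end, for the whole second after the job is handed in: The round, square and bar keys have been pressed in that order, one at a time, and all four keys are up again (within 1.5 mm of where they started) (distance of each of round_key_top, square_key_top, bar_key_top, cross_key_top from where it was at the start of the episode below 0.0015 m); the robot touches nothing.
It fails at once if the cross-shaped key is pressed (sinks more than 3 mm) (distance of cross_key_top from where it was at the start of the episode above 0.003 m).
It fails at once if two keys are pressed at the same time (both sunk more than 2.5 mm) (distance of each of round_key_top, square_key_top from where it was at the start of the episode above 0.0025 m or distance of each of round_key_top, bar_key_top from where it was at the start of the episode above 0.0025 m or distance of each of square_key_top, bar_key_top from where it was at the start of the episode above 0.0025 m).
It also fails if it takes over 38 s, if anything falls off the work surface, if the arm or the gripper's body presses on something with over 40 N, if the wrist force passes 120 N, or if a joint passes its speed limit or range.

### The arm

A 7-joint arm with a two-finger parallel gripper is mounted at the origin on a cart in front of the work surface, level with it; the furniture and walls round the work are solid. World frame = base frame: x ahead of the robot, y to its left, z up, the work surface at z = 0. Lengths are in m, angles in rad, forces in N, time in s.
With the tool pointing down it reaches from about 0.425 to 0.825 m from the base axis. Payload 3.6 kg.
Tool frame: the origin (TCP) lies where the fingers leave the gripper's body, on its centre line; the fingertips stand 73 mm ahead of it and the grasp point (between the pads) lies 54 mm ahead of it; z points along the fingers, y is the line along which they close (so a half turn about z gives the same grasp; the last joint's range is limited). The gripper opens to 85 mm and grips with 20 to 120 N. Pads are 22 mm wide; open, the fingers measure 114 mm over their backs; the gripper's body (76 mm by 85 mm) begins 54 mm behind the grasp point. The pads swing forward as they close: fully open they stand 13 mm farther back than shut.
Start: joints at [-1.27, 0.615, -0.013, 1.423, 0.008, 1.103, -0.04], TCP at [0.209, 0.616, 0.304] pointing down, gripper open.
Joint ranges: [-3.12, 3.12], [-0.3, 2.06], [-1.34, 1.32], [0.26, 2.42], [-1.36, 4.5], [0.01, 1.98], [-2.84, 2.84]. Speed limits (rad/s): [2.79, 2.79, 3.14, 3.14, 3.14, 3.14, 3.14].

### API

Orientations are given as a unit quaternion [x, y, z, w].
In Python, from station import arm, snapshot, camera_info, ticket gives the robot as it stands. Calls block until the motion is done:
- arm.movep(position, orientation): joint-space move of the TCP to a pose.
- arm.line_to(position, velocity=0.15, ori=None): straight line of the TCP; ori=None keeps the orientation; velocity is the mean speed in m/s.
- arm.move_j(angles): joint-space move.
- arm.move_gripper(opening, effort=None): opening from 0.0 (shut) to 1.0 (fully open); effort is the grip in N (None keeps the last); returns when the fingers have stopped.
- arm.pause(seconds).
- arm.ik(position, orientation): joint angles nearest the present ones, or None.
- snapshot(name): name is "side" or "top"; returns the picture (400x640x3 uint8, blue, green, red); there is no depth.
- camera_info(name): a dict with "fx", "fy", "cx", "cy" (pixels), "R" (3x3) and "t" (3): a world point X has camera coordinates R X + t. Camera axes: x right, y down, z forward; pixel columns grow to the right and rows downward; lengths in m; the calibration is good to about 2 mm. A picture is of the moment at which its call begins. camera_info takes no time and is no camera call.
A pose or a line that the arm cannot do raises arm.MotionError and nothing moves.
- ticket.finish_job(): hands the job in; it is judged then, once.
Readings, each from a call of its own:
- arm.read_time(): time.
- arm.read_joint_positions(): joint angles.
- arm.read_dq(): joint speeds.
- arm.read_effort(): joint torques, N m.
- arm.read_tool_pos(): TCP position.
- arm.read_eef_rot(): TCP orientation.
- arm.read_ft_force(): force on the tool from outside, world axes, zero at the start.
- arm.read_wrist_torque(): the same for the moment, N m.
- arm.read_opening(): opening from 0.0 (shut) to 1.0 (fully open).
- arm.read_finger_force(): force on a finger pad.
Only numpy, scipy, OpenCV 4.12 (cv2) and the standard library are available. Lean on these libraries where they do the work, as an engineer would, in place of code of your own. Each camera call takes 0.05 s, during which the arm holds its last target. There are 200 camera calls.

## Working session

There is one attempt and no reset: what is moved stays moved. The work goes in short steps, each a Python script; the robot and the scene stay as the last script left them, time stands still between calls to the robot, and variables do not carry over. Pictures are saved under pics/ and viewed, at most 10 in all, crops included, and the job is handed in when it is done.

```bash
mkdir -p pics; ls; python3 - <<'E'
from station import arm,snapshot,camera_info
import cv2
for n in("top","side"):
    cv2.imwrite(f"pics/{n}0.png",snapshot(n)); c=camera_info(n); print(n,c)
print(arm.read_time(),arm.read_eef_rot(),arm.read_opening())
E
```

```text
pics
top {'fx': 511.8350545449416, 'fy': 511.8350545449416, 'cx': 324.48549294862914, 'cy': 194.30908008465607, 'R': array([[ 0.12066163, -0.99268575, -0.00397209],
       [-0.9676601 , -0.11672493, -0.22362741],
       [ 0.2215281 ,  0.03082688, -0.97466661]]), 't': array([0.07158592, 0.49133601, 0.83307763])}
side {'fx': 490.1902677106238, 'fy': 490.1902677106238, 'cx': 324.2613687653246, 'cy': 194.73867709071993, 'R': array([[ 0.93115411, -0.3646053 , -0.00387187],
       [-0.18666922, -0.46755327, -0.86403041],
       [ 0.31321976,  0.80526823, -0.50342473]]), 't': array([-0.38605272,  0.18394745,  0.64564843])}
0.1 [ 1.62671470e-01  9.86679564e-01 -1.18194493e-03 -1.84641717e-04] 0.9981488177899068
```

View pics/top0.png

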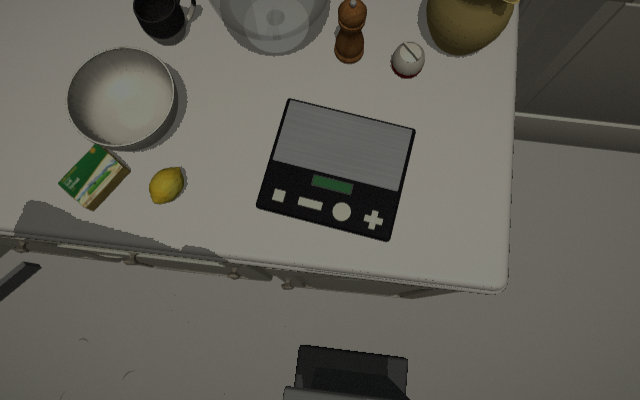

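View pics/side0.png

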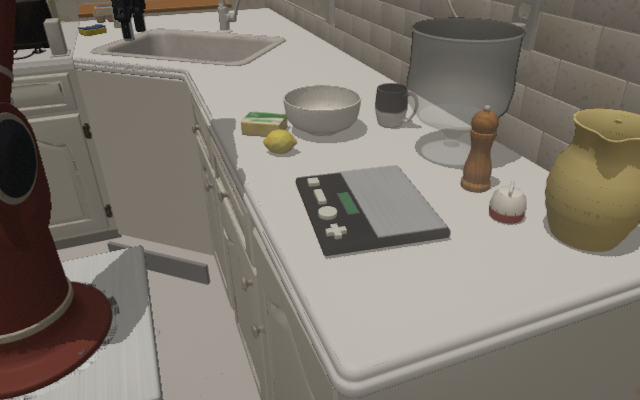

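The top view shows, left to right, square (279,196), bar (310,204), round (341,212) and cross (373,219). The side view shows the same order: square (313,182), bar (320,196), round (328,213), cross (336,231).

```bash
cat > see.py <<'E'
import cv2,numpy as np
from station import camera_info
def cast(n,uv,z):
    c=camera_info(n);R,t=np.array(c["R"]),np.array(c["t"])
    d=R.T@[(uv[0]-c["cx"])/c["fx"],(uv[1]-c["cy"])/c["fy"],1]; o=-R.T@t
    return o+d*(z-o[2])/d[2]
def keys(n,im,seeds,z=.03):
    g=im.min(2); out=[]
    for s in seeds:
        # threshold halfway between key top and black strip
        w=g[s[1]-14:s[1]+15,s[0]-18:s[0]+19]
        th=(float(g[s[1],s[0]])*.62)
        _,l,st,ce=cv2.connectedComponentsWithStats((g>th).astype(np.uint8))
        i=l[s[1],s[0]]; out.append((cast(n,ce[i],z),st[i],ce[i],g[s[1],s[0]]))
    return out
E
python3 - <<'E'
from see import *
np.set_printoptions(precision=4,suppress=True)
S={"top":[(279,196),(310,204),(341,212),(373,219)],"side":[(313,181),(320,195),(328,212),(336,231)]}
for n in S:
    k=keys(n,cv2.imread(f"pics/{n}0.png"),S[n])
    for a in k: print(n,*a)
    print(np.linalg.norm(np.diff([a[0] for a in k],axis=0),axis=1))
    im=cv2.imread(f"pics/{n}0.png")
E
```

```text
top [0.4738 0.2126 0.03  ] [272 189  14  13 126] [278.3968 195.0476] 115
top [0.466  0.1552 0.03  ] [298 197  25  13 193] [309.7047 203.0725] 116
top [0.4577 0.0978 0.03  ] [332 203  19  18 266] [341.1805 211.3797] 114
top [0.4499 0.0405 0.03  ] [364 210  19  20 189] [372.8783 219.5132] 129
[0.058  0.058  0.0578]
side [0.4715 0.2056 0.03  ] [307 177  12   9  84] [312.7738 181.1786] 165
side [0.464  0.1483 0.03  ] [314 189  13  15 126] [319.7937 195.8571] 164
side [0.4559 0.0927 0.03  ] [318 206  19  13 200] [326.865 211.835] 165
side [0.4483 0.0349 0.03  ] [326 223  21  16 198] [335.6162 230.3333] 165
[0.0577 0.0562 0.0583]
```

```bash
python3 - <<'E'
from see import *
from station import arm,snapshot
q=[.0689,.9976,0,0]
np.set_printoptions(precision=4,suppress=True)
for p in([.4575,.0965],[.4655,.154],[.473,.211]):
    j=arm.ik([*p,.098],q); print(j)
arm.move_gripper(0.0)
arm.movep([.4575,.0965,.16],q)
print(arm.read_time(),arm.read_tool_pos(),arm.read_opening(),arm.read_ft_force(),arm.read_joint_positions())
a,b=[snapshot(n) for n in("top","side")]
cv2.imwrite("pics/h.png",np.vstack([cv2.resize(a[120:270,220:440],None,fx=2,fy=2),cv2.resize(b[40:190+90,240:460],None,fx=1.2,fy=1.2).__getitem__(slice(None)) if 0 else cv2.resize(b[100:250,240:460],None,fx=2,fy=2)]))
E
```

```text
[-0.2322  0.6802 -0.0332  2.1296  0.064   0.3327  1.1144]
[-0.3408  0.6969 -0.0348  2.0679  0.0605  0.3777  1.0091]
[-0.4322  0.719  -0.0451  1.9918  0.071   0.4322  0.9023]
2.9917 [0.4578 0.0977 0.1602] 0.0008013826610455775 [-0.3789  0.54    0.4659] [-0.239   0.5597 -0.0255  2.0911  0.0275  0.4901  1.15  ]
```

View pics/h.png

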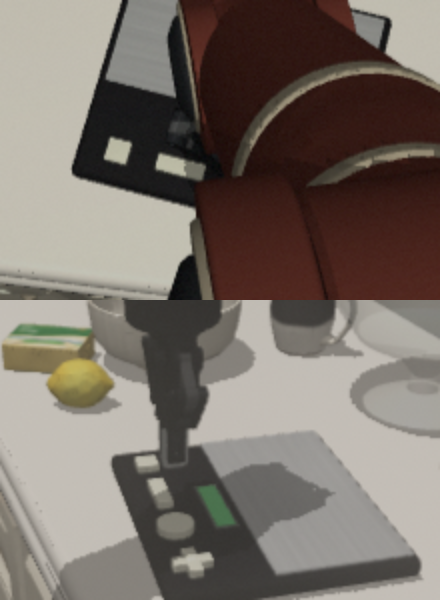

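The lower half (side view) shows the shut fingertip at full-image (327,182). That matches its projection at z=0.087, and the round key sits directly below it at (327,212). The order is confirmed, so I'll press the round key with force feedback.

```bash
cat > press.py <<'E'
from station import arm
import numpy as np
def press(x,y):
    arm.line_to([x,y,.110],.12); arm.pause(.2)
    f0=arm.read_ft_force()[2]; log=[]
    for z in np.arange(.104,.0935,-.001):
        arm.line_to([x,y,z],.03); arm.pause(.05)
        f=arm.read_ft_force()[2]-f0; log.append((round(float(arm.read_tool_pos()[2]),4),round(float(f),1)))
        if f>8: break
    arm.pause(.25); print(log,arm.read_tool_pos(),arm.read_ft_force()-[0,0,f0])
    arm.line_to([x,y,.125],.1); arm.pause(.2); print(arm.read_time(),arm.read_ft_force())
E
python3 -c "
from press import *
press(.4575,.0965)"
```

```text
[(0.1039, -1.3), (0.103, -0.3), (0.102, 0.0), (0.1011, -0.3), (0.1001, 2.0), (0.0991, 2.4), (0.0981, 2.8), (0.0977, 9.5)] [0.45761017 0.09654263 0.09767321] [-0.65709278  0.01237345  9.23883503]
7.2417 [ 0.04214465  0.56521106 -0.12561905]
```

Round key bottomed out (force jumped at z≈0.0977, matching the 5 mm travel). Next the square key, then the bar.

```bash
python3 - <<'E'
from press import *
from station import snapshot
import cv2
arm.line_to([.473,.211,.125],.12)
press(.473,.211)
arm.line_to([.4655,.154,.125],.12)
press(.4655,.154)
arm.line_to([.4655,.154,.2],.15)
arm.movep([.40,.35,.28],arm.read_eef_rot()); arm.pause(.3)
print(arm.read_time(),arm.read_ft_force())
a,b=[snapshot(n) for n in("top","side")]
cv2.imwrite("pics/e.png",np.vstack([cv2.resize(a[120:270,220:440],None,fx=2,fy=2),cv2.resize(b[140:270,240:460],None,fx=2,fy=2)]))
E
```

```text
[(0.1039, 0.6), (0.103, 0.1), (0.1021, 1.0), (0.1011, 2.5), (0.1001, 2.6), (0.0991, 3.7), (0.0981, 3.9), (0.0977, 8.7)] [0.47308622 0.2110378  0.09765946] [-0.42764155 -0.36405441  8.7676053 ]
12.2167 [-0.14258639  0.21072209  0.49795629]
[(0.1039, -1.0), (0.103, -0.8), (0.102, -0.5), (0.1011, -0.1), (0.1001, 1.4), (0.0991, 2.2), (0.098, 1.7), (0.0977, 8.1)] [0.4656166  0.15403937 0.09766239] [ 0.13524148 -0.06516002  8.81128727]
16.7 [ 0.02535345 -0.44925894 -0.52956578]
18.5417 [-0.21908963  0.19460947  0.67237513]
```

View pics/e.png

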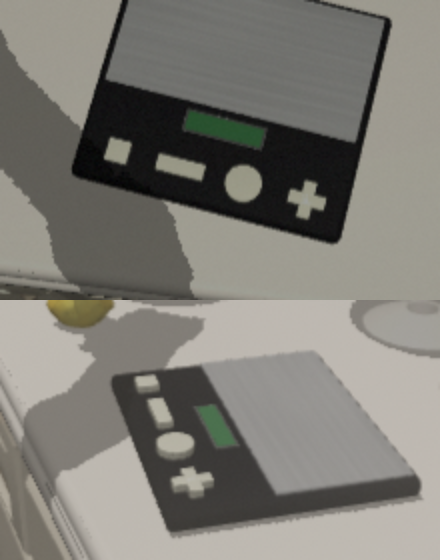

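Both views show all four keys standing up where they started (for example round at crop (243,183) top), and the arm is clear of the scale.

```bash
python3 -c "
from station import ticket
print(ticket.finish_job())"
```

```text
the job is handed in; nothing more can be done
None
```

I pressed the round, square and bar keys in that order, each to its stop and released before the next, left the cross key alone, and handed the job in at about 18.5 s with all four keys up and the arm clear; no verdict was returned.

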